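Click a storage-box lid shut all the way round

TASK

The blue lid of the clear storage box is on, but all four of its corners are still sprung up: press each corner down with your fingertips until it clicks shut, so that the lid is flush all the way round, then take your hand away. Only press: do not pick the box up, keep it standing where it is, do not press so hard that the plastic cracks (a firm push is plenty), and leave the other things on the table where they are.

Things in the scene. Friction and masses are not known exactly. Their poses are not given: they have to be found in the camera images.
- storage_box: Clear plastic storage box with blue snap-fit lid (laid in place, part of it), 170 (x) x 240 (y) x 110 mm high, loose on the table, about 0.8 kg. Origin: centre of the underside; x = short side, away from the robot at yaw 0; z up. Its foot is 7 mm inside the lid's edge all round. Lid rim: flat band 18 mm wide, top at 110 mm when shut; panel inside sunk 4 mm. Mid-sides are already down.
- corner_a (a joint): Lid corner section, robot's side, left (box -x, +y): pressed-in angle, 0 rad = sprung up, corner 10 mm too high; 0.2 = clicked shut, flush. L-shaped rim length, 75 mm along both sides; flexes about the line through its two ends. A snap: resists to 0.1 (let go before, it springs up), then snaps to 0.2 on a hard stop and stays. Push needed at corner_a_top about 9 N, far more near its ends.
- corner_a_top (a point): Where to press that section, straight down: top of its rim at the rounded corner, 9 mm in from both outer edges, 76 mm (x) and 111 mm (y) from the box's centre; 110 mm above the underside when shut, about 8 mm higher when sprung up. The plastic would crack at 80 N.
- corner_b (a joint): Lid corner section, robot's side, right (box -x, -y): pressed-in angle, 0 rad = sprung up, corner 10 mm too high; 0.2 = clicked shut, flush. L-shaped rim length, 75 mm along both sides; flexes about the line through its two ends. A snap: resists to 0.1 (let go before, it springs up), then snaps to 0.2 on a hard stop and stays. Push needed at corner_b_top about 9 N, far more near its ends.
- corner_b_top (a point): Where to press that section, straight down: top of its rim at the rounded corner, 9 mm in from both outer edges, 76 mm (x) and 111 mm (y) from the box's centre; 110 mm above the underside when shut, about 8 mm higher when sprung up. The plastic would crack at 80 N.
- corner_c (a joint): Lid corner section, far side, right (box +x, -y): pressed-in angle, 0 rad = sprung up, corner 10 mm too high; 0.2 = clicked shut, flush. L-shaped rim length, 75 mm along both sides; flexes about the line through its two ends. A snap: resists to 0.1 (let go before, it springs up), then snaps to 0.2 on a hard stop and stays. Push needed at corner_c_top about 9 N, far more near its ends.
- corner_c_top (a point): Where to press that section, straight down: top of its rim at the rounded corner, 9 mm in from both outer edges, 76 mm (x) and 111 mm (y) from the box's centre; 110 mm above the underside when shut, about 8 mm higher when sprung up. The plastic would crack at 80 N.
- corner_d (a joint): Lid corner section, far side, left (box +x, +y): pressed-in angle, 0 rad = sprung up, corner 10 mm too high; 0.2 = clicked shut, flush. L-shaped rim length, 75 mm along both sides; flexes about the line through its two ends. A snap: resists to 0.1 (let go before, it springs up), then snaps to 0.2 on a hard stop and stays. Push needed at corner_d_top about 9 N, far more near its ends.
- corner_d_top (a point): Where to press that section, straight down: top of its rim at the rounded corner, 9 mm in from both outer edges, 76 mm (x) and 111 mm (y) from the box's centre; 110 mm above the underside when shut, about 8 mm higher when sprung up. The plastic would crack at 80 N.
- shoe_brush: Wooden shoe brush lying bristles down beside the box, 130 x 46 x 46 mm; origin under its centre, x along its length. Leave alone.
- polish_tin: Round dark shoe-polish tin beside the box, 76 mm across, 24 mm high; origin under its centre. Leave alone.
- scent_bottle: Amber glass scent bottle with black cap behind the box, 34 x 52 mm, 100 mm high; origin under its centre. Leave alone.
- lint_roller: White lint roller lying on the right of the table, 217 mm long along its x, 52 mm high; origin on the table under its roll's inner part. Leave alone.
- glasses_case: Dark red and black glasses case, 62 x 155 x 43 mm, behind on the right; origin under its centre. Leave alone.
- sandal_left: One of a pair of sage green slides on the left, 240 x 88 mm, 63 mm high; origin under its centre, toe to +x. Leave alone.
- sandal_right: The other sage green slide, the same size. Leave alone.

How it is judged:
By the outcome, as a careful person would: the job done as asked, in the order asked, and still so for the second after the job is handed in, with the robot touching nothing.
It also fails if it takes over 42 s, if anything falls off the work surface, if the arm or the gripper's body presses on something with over 40 N, if the wrist force passes 120 N, or if a joint passes its speed limit or range.

ROBOT

A 7-joint arm with a two-finger parallel gripper is mounted at the origin on the work surface. World frame = base frame: x ahead of the robot, y to its left, z up, the work surface at z = 0. Lengths are in m, angles in rad, forces in N, time in s.
With the tool pointing down it reaches from about 0.4 to 0.85 m from the base axis. Payload 4.5 kg.
Tool frame: the origin (TCP) lies at the very end of the fingers, on their centre line; the grasp point (between the pads) lies 19 mm behind it (tcp_to_grasp is the z of the grasp point in the tool frame, in m); z points along the fingers, y is the line along which they close (so a half turn about z gives the same grasp; the last joint's range is limited). The gripper opens to 88 mm and grips with 3 to 60 N. Pads are 18 mm wide; open, the fingers measure 123 mm over their backs; the gripper's body (75 mm by 187 mm) begins 45 mm behind the grasp point.
Start: joints at [1.374, 0.689, -0.195, 1.565, 0.157, 0.902, -0.215], TCP at [0.143, -0.608, 0.239] pointing down, gripper open.
Joint ranges: [-3.01, 3.01], [-0.46, 2.08], [-1.47, 1.51], [0.13, 2.56], [-1, 4.14], [0.04, 2.09], [-2.66, 2.66]. Speed limits (rad/s): [2.57, 2.57, 3.14, 3.14, 3.14, 3.14, 3.14].

INTERFACE

Orientations are given as a unit quaternion [x, y, z, w].
In Python, from plant import * gives the robot as it stands. The module is installed in compiled form; this text tells all that it offers.
- The arm moves only by the shell command python3 -m jog 'ROWS' [OPENING] [FORCE]. ROWS is JSON, a list that holds one entry, the list of rows, each a list of 6 numbers: the shift along the tool's x, y, z in m, then the turn, a rotation vector about the tool's x, y, z in rad. In form: [[[dx, dy, dz, ax, ay, az], ...]]. A call has 1 to 12 rows; each row shifts and turns the commanded pose from where the row before left it, along the tool's axes as they then stand; what a row does not reach is not made up. A row lasts 1/8 s, in which the tool goes at most 62.5 mm and 10.7 degrees, less where a joint would pass 70% of its speed; a pose out of reach is approached as far as the arm can. A call with a gripper value outside its range is refused whole. OPENING is the finger opening in m, from 0 to 0.0881, set as the call begins (- or left out, the last holds). The fingers move at their own pace and stop on an object; FORCE is the grip in N (left out, the last holds). Time passes only in rows, so rows that do not move let the fingers close. It gives the time, the measured TCP pose, the force, the opening and the grip force at its end, in the units of the state.
- get_state(): the state, without advancing time (a new reading comes with each control period).
- snapshot(name): name is "scene" or "top" or "wrist"; returns a dict with "frame" (420x560x3 uint8, red, green, blue), "mtx" (3x3 intrinsics, pixels), "D" ([k1, k2, p1, p2, k3] as OpenCV has them; the pictures are not rectified), "xyz" and "orientation" of the camera in the world; the wrist camera has in their place "mount" (4x4, takes a point from camera to tool coordinates, whose origin is the TCP and whose axes are the flange's). Camera axes: x right, y down, z forward; pixel columns grow to the right and rows downward; lengths in m; the calibration is good to about 2 mm. A picture is of the moment at which its call begins: read the wrist's pose just before it. There is no depth.
- finish_job(): hands the job in; it is judged then, once.
The state is a dict: "clock": time; "q": joint angles; "qd": joint speeds; "joint_torque": joint torques, N m; "tool_pos": TCP position; "eef_rot": TCP orientation; "contact_force": force on the tool from outside, world axes, zero at the start; "moment": the same for the moment, N m; "opening": opening from 0.0 (shut) to 1.0 (fully open); "finger_force": force on a finger pad.
Only numpy, scipy, OpenCV 4.12 (cv2) and the standard library are available. Lean on these libraries where they do the work, as an engineer would, in place of code of your own. Each camera call takes 0.05 s, during which the arm holds its last target. There are 200 camera calls.

## Working session

There is one attempt and no reset: what is moved stays moved. The work goes in short steps, Python scripts to look and compute and a shell command to move; the robot and the scene stay as the last step left them, time stands still between calls to the robot, and variables do not carry over. Pictures are saved under pics/ and viewed, at most 10 in all, crops included, and the job is handed in when it is done.

```bash
mkdir -p pics; python3 - <<'E'
from plant import *
import cv2
s=get_state();print({k:s[k] for k in("clock","tool_pos","eef_rot","contact_force","opening")})
for n in("top","scene"):
    d=snapshot(n);cv2.imwrite(f"pics/{n}0.png",d["frame"][:,:,::-1]);print(n,d["mtx"],d["D"],d["xyz"],d["orientation"])
E
```

```text
{'clock': 0.0, 'tool_pos': array([ 0.14277347, -0.60782234,  0.2379138 ]), 'eef_rot': array([ 9.93344746e-01,  1.15175338e-01, -1.82815491e-04, -9.07668057e-04]), 'contact_force': array([-0.65167946, -0.23569221, -1.62817937]), 'opening': 0.9984435132768817}
top [[534.8169152    0.         273.33292319]
 [  0.         534.8169152  209.06362853]
 [  0.           0.           1.        ]] [0.06709998 0.         0.         0.         0.        ] [0.35506224 0.03024763 1.77123952] [ 0.71569025 -0.69481508  0.04783974 -0.05225728]
scene [[455.3037009    0.         278.65365094]
 [  0.         455.3037009  207.25718564]
 [  0.           0.           1.        ]] [-0.03275084  0.          0.          0.          0.        ] [ 1.42733371 -0.41581273  1.32208882] [ 0.80581517  0.49752386 -0.16647693 -0.27462221]
```

View pics/top0.png

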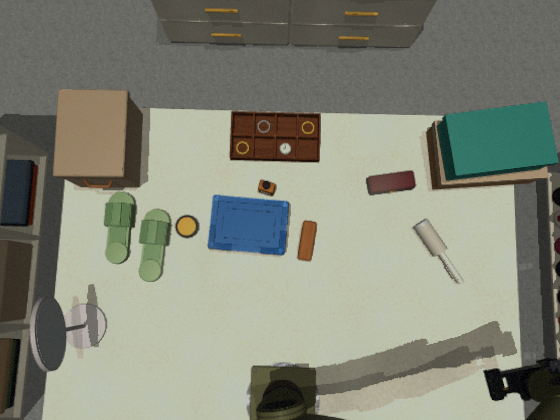

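View pics/scene0.png

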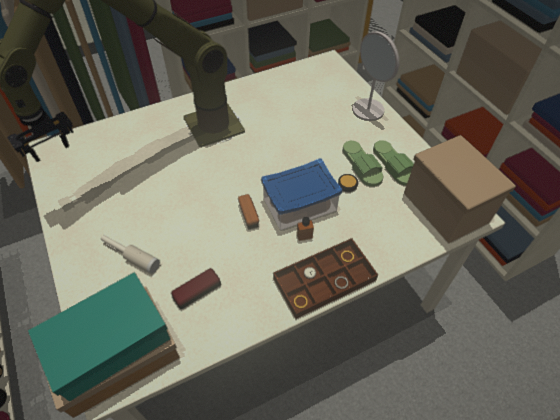

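The top view shows the blue lid at columns 208–290, rows 195–255. The bottle is at (267,187), the brush at (307,240) and the tin at (187,226). The scene view shows the same layout. Next I'll locate the lid rectangle.

```bash
cat > h.py <<'E'
import numpy as np,cv2
from scipy.spatial.transform import Rotation as R
def cast(uv,d,z,Rm=None,p=None):
    if Rm is None: Rm=R.from_quat(d["orientation"]).as_matrix();p=np.array(d["xyz"])
    n=cv2.undistortPoints(np.float64(uv).reshape(-1,1,2),d["mtx"],d["D"]).reshape(-1,2)
    r=np.c_[n,np.ones(len(n))]@Rm.T
    return p+r*((z-p[2])/r[:,2:])
def blue(f):
    hsv=cv2.cvtColor(f,cv2.COLOR_RGB2HSV)
    m=cv2.inRange(hsv,(100,110,50),(125,255,255))
    c=max(cv2.findContours(m,cv2.RETR_EXTERNAL,cv2.CHAIN_APPROX_NONE)[0],key=cv2.contourArea)
    return c.reshape(-1,2)
E
python3 - <<'E'
from plant import *
from h import *
for n in("top","scene"):
    d=snapshot(n);c=blue(d["frame"]);print(n,c.min(0),c.max(0))
    P=cast(c,d,.114)[:,:2]
    (cx,cy),(w,h),a=cv2.minAreaRect(np.float32(P));print(cx,cy,w,h,a)
    b=cv2.boxPoints(((cx,cy),(w,h),a));print(b)
s=get_state();Rt=R.from_quat(s["eef_rot"]).as_matrix();print(Rt.round(3),s["tool_pos"])
w=snapshot("wrist");print(np.round(w["mount"],4))
E
```

```text
top [208 195] [288 254]
0.5407960414886475 0.12137856334447861 0.23798824846744537 0.16797149181365967 86.42509460449219
[[ 0.44955406  0.00785278]
 [ 0.61719865 -0.00262082]
 [ 0.632038    0.23490435]
 [ 0.46439344  0.24537794]]
scene [262 159] [341 210]
0.5492166876792908 0.11958201974630356 0.24284642934799194 0.1712864488363266 86.39600372314453
[[ 0.45611018  0.00378249]
 [ 0.62705785 -0.0069846 ]
 [ 0.6423232   0.23538154]
 [ 0.47137552  0.24614865]]
[[ 0.973  0.229 -0.   ]
 [ 0.229 -0.973  0.001]
 [-0.    -0.001 -1.   ]] [ 0.14284525 -0.60806729  0.23820938]
[[-1.000e-04 -9.473e-01 -3.204e-01  8.290e-02]
 [ 1.000e+00 -1.000e-04  1.000e-04  2.000e-04]
 [-1.000e-04 -3.204e-01  9.473e-01 -1.465e-01]
 [ 0.000e+00  0.000e+00  0.000e+00  1.000e+00]]
```

```bash
python3 -m jog '[[[0.037,-0.041,-0.006,0,0,0],[0.037,-0.041,-0.006,0,0,0],[0.037,-0.041,-0.006,0,0,0],[0.037,-0.041,-0.006,0,0,0],[0.037,-0.041,-0.006,0,0,0],[0.037,-0.041,-0.006,0,0,0],[0.037,-0.041,-0.006,0,0,0],[0.037,-0.041,-0.006,0,0,0],[0.037,-0.041,-0.006,0,0,0],[0.037,-0.041,-0.006,0,0,0],[0.037,-0.041,-0.006,0,0,0],[0.037,-0.041,-0.006,0,0,0]]]' 0 10
```

```text
clock: 1.75
tool_pos: [0.4633, -0.0263, 0.3111]
eef_rot: [0.993, 0.115, 0.0, 0.0]
contact_force: [1.3, -0.5, -0.1]
opening: 0.006
finger_force: 0.0
```

```bash
python3 -m jog '[[[0.038,-0.042,0,0,0,0],[0.038,-0.042,0,0,0,0],[0.037,-0.042,0,0,0,0],[0,0,0,0,0,0.145],[0,0,0,0,0,0.149],[0,0,0,0,0,0],[0,0,0,0,0,0]]]'
python3 - <<'E'
from plant import *
from h import *
s=get_state();w=snapshot("wrist");print(s["tool_pos"],s["eef_rot"],w["mtx"][0,0])
cv2.imwrite("pics/w1.png",w["frame"][:,:,::-1])
T=np.eye(4);T[:3,:3]=R.from_quat(s["eef_rot"]).as_matrix();T[:3,3]=s["tool_pos"];C=T@w["mount"]
print(T[:2,:2])
P=cast(blue(w["frame"]),w,.116,C[:3,:3],C[:3,3])[:,:2]
r=cv2.minAreaRect(np.float32(P));print(r);print(cv2.boxPoints(r))
E
```

```text
clock: 2.62
tool_pos: [0.5438, 0.1205, 0.3107]
eef_rot: [1.0, -0.03, -0.0, 0.0]
contact_force: [0.6, -0.4, -0.1]
opening: 0.006
finger_force: 0.0
[0.54376327 0.12051844 0.3106904 ] [ 9.99536625e-01 -3.04389882e-02 -3.49023977e-05  4.55225871e-05] 353.84739699597554
[[ 0.99814693 -0.06084976]
 [-0.06084977 -0.99814693]]
((0.5435044169425964, 0.12263113260269165), (0.23966816067695618, 0.16996228694915771), 86.50057220458984)
[[ 0.45136723  0.00820762]
 [ 0.6210126  -0.00216663]
 [ 0.6356416   0.23705465]
 [ 0.4659962   0.2474289 ]]
```

View pics/w1.png

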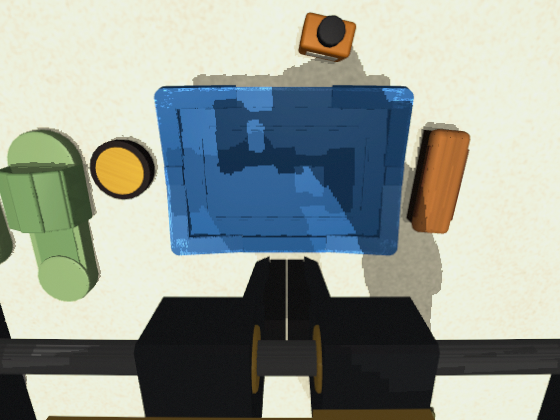

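The wrist view puts the lid at columns 155–413, rows 87–255. Cast onto the lid plane it measures 240×170 mm, which matches the given size, with its centre 2 mm in +y from the TCP. I'll go to corner a first.

```bash
python3 -m jog '[[[-0.0255,-0.0377,0.04,0,0,0],[-0.0255,-0.0377,0.04,0,0,0],[-0.0255,-0.0377,0.04,0,0,0],[0,0,0.03,0,0,0],[0,0,0.02,0,0,0],[0,0,0,0,0,0],[0,0,0.01,0,0,0],[0,0,0.004,0,0,0],[0,0,0.003,0,0,0],[0,0,0,0,0,0]]]'
```

```text
clock: 3.92
tool_pos: [0.4747, 0.2383, 0.1238]
eef_rot: [1.0, -0.032, 0.0, 0.0]
contact_force: [0.2, 0.1, -0.8]
opening: 0.009
finger_force: 0.0
```

```bash
python3 -m jog '[[[0,0,0.004,0,0,0],[0,0,0.003,0,0,0],[0,0,0.002,0,0,0],[0,0,0,0,0,0]]]'; python3 -m jog '[[[0,0,0.002,0,0,0],[0,0,0.001,0,0,0],[0,0,0,0,0,0]]]';python3 -m jog '[[[0,0,0.001,0,0,0],[0,0,0.001,0,0,0],[0,0,0,0,0,0]]]'
```

```text
clock: 4.42
tool_pos: [0.4746, 0.2383, 0.1146]
eef_rot: [1.0, -0.031, -0.0, 0.0]
contact_force: [0.9, -0.1, -0.0]
opening: 0.008
finger_force: 0.0
clock: 4.8
tool_pos: [0.4746, 0.2382, 0.1115]
eef_rot: [0.999, -0.032, -0.0, 0.0]
contact_force: [-0.2, 0.4, -0.2]
opening: 0.007
finger_force: 0.0
clock: 5.18
tool_pos: [0.4747, 0.2383, 0.1101]
eef_rot: [0.999, -0.032, 0.0, 0.0]
contact_force: [-0.8, -0.4, 4.3]
opening: 0.008
finger_force: 2.1
```

```bash
python3 -m jog '[[[0,0,0.001,0,0,0],[0,0,0,0,0,0]]]'; python3 -m jog '[[[0,0,0.001,0,0,0],[0,0,0,0,0,0]]]'; python3 -m jog '[[[0,0,0.001,0,0,0],[0,0,0,0,0,0]]]'
```

```text
clock: 5.42
tool_pos: [0.4747, 0.2383, 0.1098]
eef_rot: [1.0, -0.032, 0.0, -0.0]
contact_force: [-2.7, -0.8, 11.4]
opening: 0.004
finger_force: 6.0
clock: 5.68
tool_pos: [0.4747, 0.2383, 0.1096]
eef_rot: [0.999, -0.032, 0.001, -0.0]
contact_force: [-3.4, -1.6, 19.2]
opening: 0.007
finger_force: 9.7
clock: 5.92
tool_pos: [0.4748, 0.2383, 0.1093]
eef_rot: [0.999, -0.032, 0.001, -0.0]
contact_force: [-5.4, -1.4, 26.8]
opening: 0.008
finger_force: 13.4
```

Hard stop at z = 0.110 at 27 N, so corner a is shut. Next is b, with the same final depth and a force read-out.

```bash
python3 -m jog '[[[0,0,-0.02,0,0,0],[0,0,-0.02,0,0,0],[0,0.0555,0,0,0,0],[0,0.0555,0,0,0,0],[0,0.0555,0,0,0,0],[0,0.0555,0,0,0,0],[0,0,0,0,0,0],[0,0,0.02,0,0,0],[0,0,0,0,0,0]]]'; python3 -m jog '[[[0,0,0.006,0,0,0],[0,0,0.003,0,0,0],[0,0,0,0,0,0]]]'; python3 -m jog '[[[0,0,0.003,0,0,0],[0,0,0.003,0,0,0],[0,0,0.003,0,0,0],[0,0,0,0,0,0]]]'
```

```text
clock: 7.05
tool_pos: [0.4601, 0.0178, 0.126]
eef_rot: [1.0, -0.031, -0.001, -0.0]
contact_force: [0.5, -0.4, -1.0]
opening: 0.01
finger_force: 0.0
clock: 7.42
tool_pos: [0.4608, 0.0174, 0.1183]
eef_rot: [1.0, -0.031, 0.0, -0.0]
contact_force: [-0.6, 0.4, 8.6]
opening: 0.008
finger_force: 4.2
clock: 7.92
tool_pos: [0.4609, 0.017, 0.1097]
eef_rot: [1.0, -0.031, 0.001, 0.0]
contact_force: [-2.2, -0.2, 14.5]
opening: 0.006
finger_force: 7.3
```

Corner b has reached its stop too. On to c.

```bash
python3 -m jog '[[[0,0,0.001,0,0,0],[0,0,-0.021,0,0,0],[0,0,-0.02,0,0,0],[0.051,0,0,0,0,0],[0.051,0,0,0,0,0],[0.05,0,0,0,0,0],[0,0,0,0,0,0],[0,0,0.02,0,0,0],[0,0,0,0,0,0]]]'; python3 -m jog '[[[0,0,0.006,0,0,0],[0,0,0.003,0,0,0],[0,0,0,0,0,0]]]'; python3 -m jog '[[[0,0,0.003,0,0,0],[0,0,0.003,0,0,0],[0,0,0.004,0,0,0],[0,0,0,0,0,0]]]'
```

```text
clock: 9.05
tool_pos: [0.6099, 0.0072, 0.1271]
eef_rot: [1.0, -0.031, -0.002, 0.0]
contact_force: [-1.5, -0.5, 0.1]
opening: 0.009
finger_force: 0.0
clock: 9.43
tool_pos: [0.6122, 0.0072, 0.1202]
eef_rot: [1.0, -0.032, 0.0, 0.0]
contact_force: [-2.4, 0.1, 1.7]
opening: 0.005
finger_force: 1.0
clock: 9.93
tool_pos: [0.6127, 0.0071, 0.1101]
eef_rot: [1.0, -0.032, 0.0, 0.0]
contact_force: [-1.0, -0.7, 4.8]
opening: 0.006
finger_force: 2.5
```

Corner c has snapped and is just touching its stop. I'll push 2 mm more, then go to d.

```bash
python3 -m jog '[[[0,0,0.002,0,0,0],[0,0,0,0,0,0]]]'; python3 -m jog '[[[0,0,-0.02,0,0,0],[0,0,-0.022,0,0,0],[0,-0.0555,0,0,0,0],[0,-0.0555,0,0,0,0],[0,-0.0555,0,0,0,0],[0,-0.0555,0,0,0,0],[0,0,0,0,0,0],[0,0,0.02,0,0,0],[0,0,0,0,0,0]]]'; python3 -m jog '[[[0,0,0.006,0,0,0],[0,0,0.003,0,0,0],[0,0,0,0,0,0]]]'; python3 -m jog '[[[0,0,0.003,0,0,0],[0,0,0.003,0,0,0],[0,0,0.004,0,0,0],[0,0,0.002,0,0,0],[0,0,0,0,0,0]]]'
```

```text
clock: 10.18
tool_pos: [0.6128, 0.0071, 0.1097]
eef_rot: [0.999, -0.032, 0.001, 0.0]
contact_force: [-3.7, -0.7, 16.6]
opening: 0.004
finger_force: 8.3
clock: 11.3
tool_pos: [0.6251, 0.2269, 0.1279]
eef_rot: [0.999, -0.032, -0.002, 0.001]
contact_force: [0.7, -0.1, 0.0]
opening: 0.001
finger_force: 0.0
clock: 11.68
tool_pos: [0.6264, 0.2285, 0.1208]
eef_rot: [0.999, -0.032, 0.0, 0.0]
contact_force: [-0.5, 0.8, -0.3]
opening: 0.009
finger_force: 0.0
clock: 12.3
tool_pos: [0.6266, 0.2289, 0.11]
eef_rot: [1.0, -0.032, 0.0, -0.0]
contact_force: [-1.9, -1.0, 8.1]
opening: 0.005
finger_force: 4.7
```

```bash
python3 -m jog '[[[0,0,0.002,0,0,0],[0,0,0,0,0,0]]]'; python3 -m jog '[[[0,0,-0.04,0,0,0],[0,0,-0.04,0,0,0],[-0.0253,0.037,-0.04,0,0,0],[-0.0253,0.037,-0.04,0,0,0],[-0.0254,0.037,-0.04,0,0,0],[0,0,0,0,0,0],[0,0,0,0,0,0]]]'
python3 - <<'E'
from plant import *
from h import *
s=get_state();w=snapshot("wrist")
T=np.eye(4);T[:3,:3]=R.from_quat(s["eef_rot"]).as_matrix();T[:3,3]=s["tool_pos"];C=T@w["mount"]
P=cast(blue(w["frame"]),w,.11,C[:3,:3],C[:3,3])[:,:2]
print(cv2.minAreaRect(np.float32(P)))
a=cv2.imread("pics/w1.png")[60:280,130:430];b=w["frame"][60:280,130:430,::-1]
cv2.imwrite("pics/w2.png",cv2.resize(np.vstack([a,b]),None,fx=1.36,fy=1.36,interpolation=cv2.INTER_CUBIC))
f=snapshot("scene")["frame"][:,:,::-1];o=cv2.imread("pics/scene0.png")
cv2.imwrite("pics/s2.png",cv2.resize(np.hstack([i[145:245,235:365] for i in(o,f)]),None,fx=3,fy=3,interpolation=cv2.INTER_CUBIC))
E
```

```text
clock: 12.55
tool_pos: [0.6267, 0.2289, 0.1096]
eef_rot: [0.999, -0.032, 0.001, -0.0]
contact_force: [-5.0, -2.0, 19.5]
opening: 0.007
finger_force: 9.5
clock: 13.42
tool_pos: [0.5435, 0.1234, 0.3062]
eef_rot: [1.0, -0.031, -0.0, -0.0]
contact_force: [0.6, -0.6, -0.6]
opening: 0.005
finger_force: 0.0
((0.5432083010673523, 0.1228627935051918), (0.2393890768289566, 0.16948910057544708), 86.42082977294922)
```

View pics/w2.png

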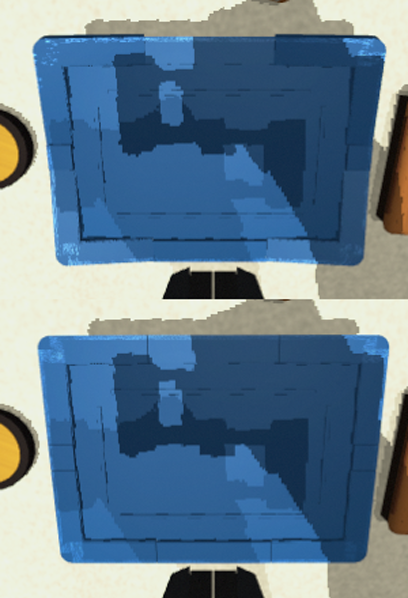

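View pics/s2.png

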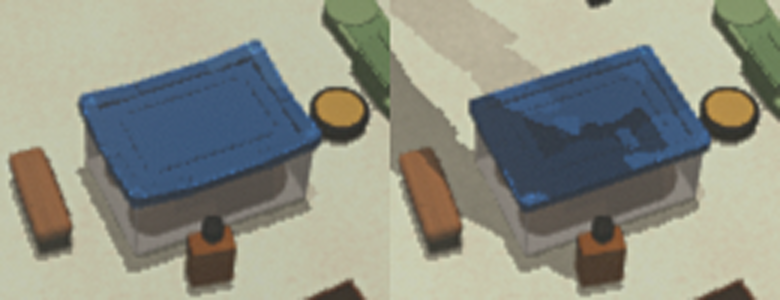

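In both comparisons the lid edges, which bowed up at the corners before, are now straight on all four sides. The box and its neighbours haven't moved, and the hand is 20 cm above the lid.

```bash
python3 -c "
from plant import *
print(finish_job())"
```

```text
the job is handed in; nothing more can be done
None
```

All four lid corners are pressed shut and look flush in the after pictures, the box and its neighbours are where they were, and the hand is clear; the readings peaked at about 27 N and the clock was about 13.5 s at hand-in.

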